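# Clamp a vase with a re-glued neck under a slip-clutch screw clamp

### The job

The neck of the small vase in the clamp has just been glued back on and must set under light pressure. Swing the clamp arm over the vase until it meets its stop, then turn the knob clockwise, following it down without leaning on it or holding it back, until its slip clutch clicks: one click, two at the most; then let go. Do not touch the vase or disturb the things around it.

Things in the scene. Friction and masses are not known exactly. Their poses are not given: they have to be found in the camera images.
- stand: Clamp stand, fixed on the bench: grey base plate 230 x 150 mm, 16 mm thick, with a cork seat (84 mm across, its top 22 mm above the bench) and behind it a steel post 18 mm thick and 220 mm high. Origin on the bench under the seat's centre; x points from the seat to the post, which stands at x = +110 mm; z up.
- collar: Steel collar fixed on the post at a height that differs by some mm from start to start; it carries the swinging arm and its stop. Origin on the post's axis, level with the arm's underside; axes as the stand's. The arm is a grey bar 22 mm wide, its top 34 mm above this origin; knob, screw and spindle share an upright axis 110 mm from the post's.
- clamp_arm (a joint): Swing of the clamp arm about the post, rad. 0: against its stop, the knob straight above the vase. Grows as the arm swings away anticlockwise seen from above (starts at 0.6 to 1.2): close it clockwise. About 2.5 N at the knob moves it; it stays where it is left. Turning the knob clockwise presses the arm against its stop.
- knob: Torque-limiting knob on top of the screw: aluminium hub in a black ribbed rubber sleeve, 40 mm across, 28 mm high, axis upright; the sleeve gives 0.5 rad per Nm in twist. Origin at the centre of its top (about 237 mm above the bench), z up, x along the black index line on top. Fingers fit to 27 mm below its top. Clockwise from above lowers it with the screw (coarse thread); 18 N of grip turns it.
- screw: Steel screw with a flange under the knob and a pointer along its x, 25 mm out. Origin on the axis, 29 mm below the knob's top. Free running takes 0.115 Nm. A slip clutch, 12 clicks a turn, joins the knob to it: it slips at 0.165 Nm and at each click the torque sinks to 0.02 Nm, then climbs. Clicks: the knob 0.26, 0.79 and 1.31 rad clockwise of the pointer (start: 0); it stays where it is left.
- spindle: Spindle foot with a round black rubber pad, 46 mm across, that goes down with the screw without turning. Origin at the centre of the pad's underside, 104.5 mm below the knob's top, at the start a few mm above the vase's rim. From first touch the torque climbs over some 0.7 rad; at the click the pad presses with about 43 N. Pushing or pulling the knob along its axis adds to or takes from that.
- vase: Small glazed vase, hand-thrown, loose, standing on the cork seat: brown and cream, about 110 mm high, belly 83 mm across, narrow neck, flat rim 42 mm across, about 0.4 kg. Origin at the centre of its foot, z up.
- bowl: Bystander: small white bowl, 90 mm across, 42 mm high. Origin at its underside.
- jar: Bystander: amber glass jar with a white cap, 52 mm across, 75 mm high. Origin at its underside.
- brush_pot: Bystander: blue ceramic pot with three brushes, 68 mm across, brushes up to 170 mm high. Origin at its underside.
Mind the look-alikes: they are no part of the job. Of the things like the vase, leave any that is yellow; of the rest the larger one is meant.

How it is judged:
On the way, in this order (a step that is already met when the one before it is completed fails the run):
1. the arm is swung over the vase, against its stop (value of joint clamp_arm below 0.03 rad), for 0.3 s.
2. the pad presses on the vase and the clutch has clicked (angle between the x axis of knob and the x axis of screw, either way round above 0.3 rad and contact force between spindle and vase above 30 N), for 0.2 s.
At the end, for the whole second after the job is handed in: Arm against its stop (0.03 rad), knob past its first click (over 0.3 rad past the pointer), pad pressing on the vase with over 30 N, vase upright (0.05 rad) and within 6 mm of the seat's centre, bystanders within 20 mm of where they stood (all of step 2 and value of joint clamp_arm below 0.03 rad and horizontal distance between vase and stand below 0.006 m and angle between vase's own z axis and vertical below 0.05 rad and distance of each of bowl, jar, brush_pot from where it was at the start of the episode below 0.02 m); the robot touches nothing.
It fails at once if the clutch is driven through a third click (knob more than 1.36 rad past the pointer) (angle between the x axis of knob and the x axis of screw, either way round above 1.36 rad).
It fails at once if the pad presses on the vase with more than 60 N (contact force between spindle and vase above 60 N).
It fails at once if the robot touches the vase (contact force between any of the fingers, the arm and vase above 0.5 N).
It fails at once if the vase is knocked or tipped (distance of vase from where it was at the start of the episode above 0.008 m or angle between vase's own z axis and vertical above 0.1 rad).
It fails at once if the bowl, the jar or the brush pot is pushed more than 20 mm (distance of any of bowl, jar, brush_pot from where it was at the start of the episode above 0.02 m).
It also fails if it takes over 67 s, if anything falls off the work surface, if the arm or the gripper's body presses on something with over 40 N, if the wrist force passes 120 N, or if a joint passes its speed limit or range.

### The arm

A 7-joint arm with a two-finger parallel gripper is mounted at the origin on the work surface. World frame = base frame: x ahead of the robot, y to its left, z up, the work surface at z = 0. Lengths are in m, angles in rad, forces in N, time in s.
With the tool pointing down it reaches from about 0.4 to 0.85 m from the base axis. Payload 10.4 kg.
Tool frame: the origin (TCP) lies midway between the tips of the shut fingers; the grasp point (between the pads) lies 19 mm behind it; z points along the fingers, y is the line along which they close (so a half turn about z gives the same grasp; the last joint's range is limited). The gripper opens to 85 mm and grips with 20 to 120 N. Pads are 22 mm wide; open, the fingers measure 114 mm over their backs; the gripper's body (76 mm by 85 mm) begins 54 mm behind the grasp point. The pads swing forward as they close: fully open they stand 13 mm farther back than shut.
Start: joints at [1.275, 0.332, -0.065, 1.46, 0.022, 1.35, -0.088], TCP at [0.168, -0.602, 0.231] pointing down, gripper open.
Joint ranges: [-2.6, 2.6], [-0.5, 2.12], [-1.47, 1.34], [0.16, 2.42], [-1.27, 4.41], [0.06, 2.06], [-2.6, 2.6]. Speed limits (rad/s): [2.22, 2.22, 2.79, 2.79, 3.14, 3.14, 3.14].

### API

Orientations are given as a unit quaternion [x, y, z, w].
In Python, from workcell import get_obs, camera, camera_params, hand_in gives the robot as it stands.
- The arm moves only by the tool carry_out, never from a script. Its argument "commands" is a list that holds one entry, the list of rows, each a list of 6 numbers: the shift along the tool's x, y, z in units of 40 mm (1.0 is 40 mm), then the turn, a rotation vector about the tool's x, y, z in units of 6 degrees (1.0 is 6 degrees). In form: [[[x, y, z, ax, ay, az], ...]]. A call has 1 to 20 rows; each row shifts and turns the commanded pose from where the row before left it, along the tool's axes as they then stand; what a row does not reach is not made up. A row lasts 1/12 s, in which the tool goes at most 41.7 mm and 7.16 degrees, less where a joint would pass 70% of its speed; a pose out of reach is approached as far as the arm can. A call is refused whole if a number of a shift passes 1 or a number of a turn 1, either way. A call with a gripper value outside its range is refused whole. "hand" is the closure, from -1 (fully open) to 1 (shut), set as the call begins (left out, the last holds). The fingers move at their own pace and stop on an object; "force" is the grip in N (left out, the last holds). Time passes only in rows, so rows that do not move let the fingers close. It gives the time, the measured TCP pose, the force, the opening and the grip force at its end, in the units of the state.
- get_obs(): the state, without advancing time (a new reading comes with each control period).
- camera(name): name is "side" or "top" or "wrist"; returns the picture (384x512x3 uint8, red, green, blue); there is no depth.
- camera_params(name): a dict with "mtx" (3x3 intrinsics, pixels), "k1" (the pictures are not rectified: a ray, as slopes to the right and down, at radius r is drawn at 1 + k1 r^2 times it, then the intrinsics apply), "R" (3x3) and "t" (3): a world point X has camera coordinates R X + t. Camera axes: x right, y down, z forward; pixel columns grow to the right and rows downward; lengths in m; the calibration is good to about 2 mm. A picture is of the moment at which its call begins: read the wrist's pose just before it. camera_params takes no time and is no camera call; for the wrist camera it gives the pose at the moment of the call.
- hand_in(): hands the job in; it is judged then, once.
The state is a dict: "clock": time; "joint_pos": joint angles; "joint_velocities": joint speeds; "tau": joint torques, N m; "position": TCP position; "ee_rot": TCP orientation; "ft_force": force on the tool from outside, world axes, zero at the start; "torque": the same for the moment, N m; "grip_width": opening from 0.0 (shut) to 1.0 (fully open); "grasp_force": force on a finger pad.
Only numpy, scipy, OpenCV 4.12 (cv2) and the standard library are available. Lean on these libraries where they do the work, as an engineer would, in place of code of your own. Each camera call takes 0.05 s, during which the arm holds its last target. There are 200 camera calls.

## Working session

There is one attempt and no reset: what is moved stays moved. The work goes in short steps, Python scripts to look and compute and a tool call to move; the robot and the scene stay as the last step left them, time stands still between calls to the robot, and variables do not carry over. Pictures are saved under pics/ and viewed, at most 10 in all, crops included, and the job is handed in when it is done.

Besides the shell and the picture viewer there is one more tool, called in YAML: its name, and indented under it one key for each argument. carry_out: Moves the arm, as the interface text tells. Its arguments: {"type":"object","properties":{"commands":{"type":"array"},"hand":{"type":"number"},"force":{"type":"number"}},"required":["commands"]}

```bash
mkdir -p pics
cat > h.py <<'E'
import numpy as np, cv2
from workcell import get_obs, camera, camera_params, hand_in
from scipy.spatial.transform import Rotation as Rot
def ray(p,uv):
    K=np.array(p["mtx"]);k=np.array([p["k1"],0,0,0,0.])
    n=cv2.undistortPoints(np.array([[uv]],float),K,k)[0,0]
    R=np.array(p["R"]);t=np.array(p["t"])
    return -R.T@t, R.T@np.array([n[0],n[1],1])
def onz(p,uv,z):
    c,d=ray(p,uv);return c+d*(z-c[2])/d[2]
def proj(p,X):
    return cv2.projectPoints(np.atleast_2d(np.array(X,float)),cv2.Rodrigues(np.array(p["R"]))[0],np.array(p["t"]),np.array(p["mtx"]),np.array([p["k1"],0,0,0,0.]))[0][:,0]
def two(p1,a,p2,b):
    c1,d1=ray(p1,a);c2,d2=ray(p2,b)
    s=np.linalg.lstsq(np.c_[d1,-d2],c2-c1,rcond=None)[0]
    A=c1+d1*s[0];B=c2+d2*s[1];return (A+B)/2,np.linalg.norm(A-B)
def save(n,f):
    im=camera(n);cv2.imwrite("pics/"+f,im[:,:,::-1]);return im
E
python3 - <<'E'
from h import *
a=save("top","t.png");b=save("side","s.png")
cv2.imwrite("pics/ts.png",cv2.cvtColor(np.vstack([a,b]),cv2.COLOR_RGB2BGR)[:, :])
for n in("top","side"):
    p=camera_params(n);R=np.array(p["R"]);print(n,-R.T@np.array(p["t"]),R[2])
o=get_obs();print(o["position"],o["ee_rot"],o["grip_width"])
E
```

```text
top [0.33195822 0.08266546 1.05387705] [ 0.21790459 -0.00314226 -0.97596502]
side [0.15191876 0.72662204 0.66070867] [ 0.41437616 -0.72300363 -0.55277314]
[ 0.1683023  -0.601574    0.23060253] [ 9.90709880e-01  1.35990942e-01 -1.23727692e-04 -6.18704823e-04] 1.0066552194662928
```

View pics/t.png

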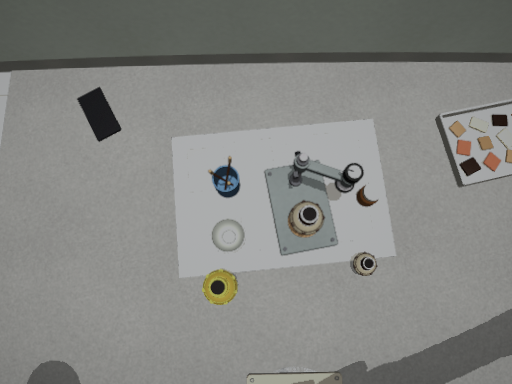

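View pics/s.png

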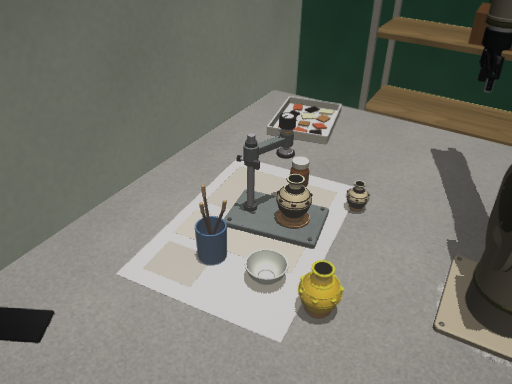

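The top view shows the clamp at the centre: post top about (303,160), knob (353,173), vase rim (308,215) and the jar right of the vase near (365,195). The side view shows the knob at about (288,122) and the post top at (251,140). I'll take a zoomed crop for the measurements.

Run:
```python
import cv2,numpy as np
t=cv2.imread("pics/t.png");s=cv2.imread("pics/s.png")
a=cv2.resize(t[135:265,255:395],None,fx=4,fy=4,interpolation=cv2.INTER_CUBIC)
b=cv2.resize(s[100:250,215:340],None,fx=3.6,fy=3.6,interpolation=cv2.INTER_CUBIC)
cv2.imwrite("pics/a.png",a);cv2.imwrite("pics/b.png",b)
```

```text
(no output)
```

View pics/a.png

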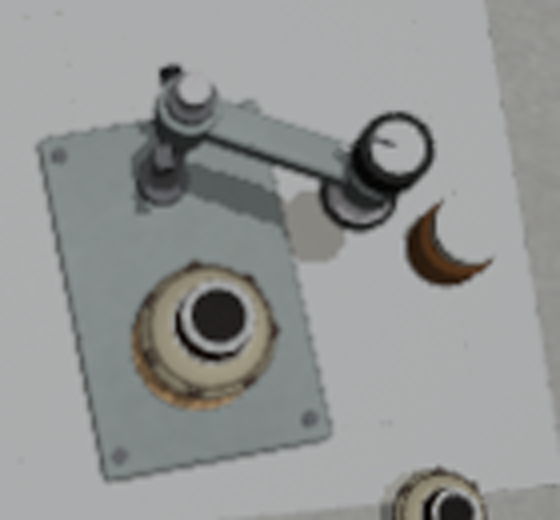

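View pics/b.png

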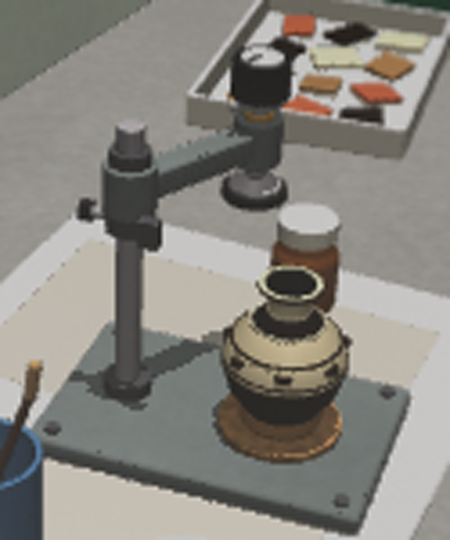

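The top crop shows the knob top at about (396,147) in crop pixels, the post top at (194,93), and plate corners at (38,145), (105,482) and (332,435). The side crop shows the knob top at (264,60), the post top at (131,127) and the jar cap at (309,215).

Run:
```python
from h import *
T=camera_params("top");S=camera_params("side")
ct=lambda u,v:((u+.5)/4-.5+255,(v+.5)/4-.5+135)
cs=lambda u,v:((u+.5)/3.6-.5+215,(v+.5)/3.6-.5+100)
print("knob",two(T,ct(396,147),S,cs(264,60)), onz(T,ct(396,147),.237),onz(S,cs(264,60),.237))
print("post",two(T,ct(194,93),S,cs(131,127)), onz(T,ct(194,93),.22),onz(S,cs(131,127),.22))
c=[onz(T,ct(*q),.016) for q in((38,143),(105,482),(332,435))];print("corners",c)
cen=(c[0]+c[2])/2;d=(c[0]-c[1]);d/=np.linalg.norm(d);print("plate c",cen,"dir",d,np.linalg.norm(c[0]-c[1]),np.linalg.norm(c[2]-c[1]))
print("rim T",onz(T,ct(217,317),.132),"rim S",onz(S,cs(290,284),.132))
print("jar",onz(S,cs(309,213),.075))
k=onz(T,ct(375,138),.237)-onz(T,ct(396,147),.237);print("index",k, np.arctan2(k[1],k[0]))
```

```text
knob (array([ 0.55470572, -0.12237015,  0.23486322]), np.float64(0.0014704122969261958)) [ 0.55483235 -0.12160513  0.237     ] [ 0.55189875 -0.11813227  0.237     ]
post (array([ 0.59250764, -0.01930202,  0.21916472]), np.float64(0.00211118002901793)) [ 0.59123231 -0.01958392  0.22      ] [ 0.5928542  -0.01788525  0.22      ]
corners [array([0.62208247, 0.05985409, 0.016     ]), array([0.39970285, 0.02248796, 0.016     ]), array([ 0.42632208, -0.12282126,  0.016     ])]
plate c [ 0.52420228 -0.03148358  0.016     ] dir [0.98617526 0.16570562 0.        ] 0.22549706607313688 0.14772729861041414
rim T [ 0.48453278 -0.03777002  0.132     ] rim S [ 0.48413411 -0.03397312  0.132     ]
jar [ 0.55141434 -0.21297049  0.075     ]
index [0.00504406 0.01066822 0.        ] 1.1291351776423233
```

carry_out:
  commands:
    - [[0,0,-1,0,0,0],[0,0,-0.8,0,0,0],[0.784,-0.56,0,0,0,0],[0.784,-0.56,0,0,0,0],[0.784,-0.56,0,0,0,0],[0.784,-0.56,0,0,0,0],[0.784,-0.56,0,0,0,0],[0.784,-0.56,0,0,0,0],[0.784,-0.56,0,0,0,0],[0.784,-0.56,0,0,0,0],[0.784,-0.56,0,0,0,0],[0.784,-0.56,0,0,0,0],[0.784,-0.56,0,0,0,0],[0.784,-0.56,0,0,0,0],[0.784,-0.56,0,0,0,0],[0.784,-0.56,0,0,0,0]]
  hand: -1
  force: 30

```text
clock: 1.43
position: [0.5074, -0.18, 0.3032]
ee_rot: [0.991, 0.136, -0.0, 0.0]
ft_force: [0.3, -0.9, -0.8]
grip_width: 1.0
grasp_force: 0.0
```

carry_out:
  commands:
    - [[0,0,0,0,0,-1],[0,0,0,0,0,-1],[0,0,0,0,0,-1],[0,0,0,0,0,-1],[0,0,0,0,0,-1],[0,0,0,0,0,-1],[0,0,0,0,0,-1],[0,0,0,0,0,-1],[0,0,0,0,0,-1],[0,0,0,0,0,-1]]

```text
clock: 2.27
position: [0.5065, -0.1816, 0.3029]
ee_rot: [0.788, 0.615, -0.0, -0.0]
ft_force: [-0.2, -0.8, 0.8]
grip_width: 1.001
grasp_force: 0.0
```

```bash
cat >> h.py <<'E'
def st():
    o=get_obs();M=Rot.from_quat(o["ee_rot"]).as_matrix()
    print("t",round(o["clock"],2),"pos",np.round(o["position"],4),"yang",round(np.degrees(np.arctan2(M[1,1],M[0,1])),1),"tilt",round(np.degrees(np.arccos(-M[2,2])),2))
    print("q",np.round(o["joint_pos"],2),"F",np.round(o["ft_force"],2),"M",np.round(o["torque"],3),"w",round(o["grip_width"],3),"g",np.round(o["grasp_force"],1))
    return o,M
E
python3 -c "
from h import *
st();save('wrist','w1.png')"
```

```text
t 2.27 pos [ 0.5065 -0.1816  0.3029] yang -14.1 tilt 0.04
q [ 0.76  0.15 -0.56  1.55  0.08  1.46 -0.05] F [-0.15 -0.83  0.77] M [-0.003 -0.018 -0.001] w 1.001 g 0.0
```

View pics/w1.png

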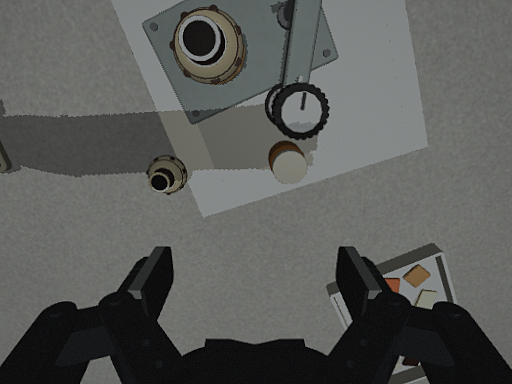

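The wrist view shows the knob top at about (303,109), the jar cap at (289,165), and the arm running up from the knob.

```bash
python3 -c "
from h import *
import cv2
W=camera_params('wrist');print(onz(W,(303,109),.235),-np.array(W['R']).T@W['t'],'jar',onz(W,(289,165),.075),'rim',onz(W,(203,39),.132))
im=cv2.imread('pics/w1.png');g=cv2.cvtColor(im,cv2.COLOR_BGR2GRAY)
m=((g<60)*255).astype(np.uint8)[70:150,255:345]
for z in(.232,.235,.238):print(proj(W,[[.5547,-.1223,z]]))
"
```

```text
[ 0.55530669 -0.1201881   0.235     ] [ 0.52484271 -0.10072304  0.44605159] jar [ 0.54712539 -0.20103051  0.075     ] rim [ 0.48710046 -0.04026363  0.132     ]
[[302.0581175  111.90052377]]
[[302.71685561 112.18565799]]
[[303.39412656 112.47887254]]
```

carry_out:
  commands:
    - [[0.88,0.4,0,0,0,-1],[0,0,0,0,0,-1],[0,0,0,0,0,-1],[0,0,0,0,0,-1],[0,0,0,0,0,-1],[0,0,0,0,0,-1],[0,0,0,0,0,-1],[0,0,0,0,0,-1],[0,0,0,0,0,-1],[0,0,0,0,0,-1],[0,0,0,0,0,-1],[0,0,0,0,0,-1],[0,0,0,0,0,-1],[0,0,0,0,0,-1],[0,0,0,0,0,-1],[0,0,0,0,0,-1],[0,0,0,0,0,-1],[0,0,0,0,0,-1]]

```text
clock: 3.82
position: [0.5308, -0.1515, 0.303]
ee_rot: [-0.033, 0.999, 0.0, -0.0]
ft_force: [-0.5, -0.4, -0.2]
grip_width: 1.002
grasp_force: 0.0
```

carry_out:
  commands:
    - [[0,0,0,0,0,-1],[0,0,0,0,0,-1],[0,0,0,0,0,-1],[0,0,0,0,0,-1],[0,0,0,0,0,-1],[0,0,0,0,0,0]]

```text
clock: 4.32
position: [0.5308, -0.1515, 0.303]
ee_rot: [-0.29, 0.957, 0.0, -0.0]
ft_force: [-0.3, 0.4, -0.3]
grip_width: 1.002
grasp_force: 0.0
```

```bash
cat >> h.py <<'E'
def go(tx,ty,tz):
    o,M=st();print("tool shift units",np.round(M.T@(np.array([tx,ty,tz])-o["position"])/.04,3))
E
python3 -c "
from h import *
go(.555,-.121,.211)"
```

```text
t 4.32 pos [ 0.5308 -0.1515  0.303 ] yang 123.8 tilt 0.03
q [ 0.91  0.23 -0.84  1.51  0.17  1.48  2.23] F [-0.33  0.36 -0.29] M [-0.058  0.012  0.012] w 1.002 g 0.0
tool shift units [-0.928  0.297  2.3  ]
```

carry_out:
  commands:
    - [[-0.464,0.149,0,0,0,0],[-0.464,0.149,0,0,0,0],[0,0,0,0,0,0],[0,0,0.5,0,0,0],[0,0,0.5,0,0,0],[0,0,0.4,0,0,0],[0,0,0.4,0,0,0],[0,0,0.4,0,0,0],[0,0,0,0,0,0]]

```text
clock: 5.07
position: [0.5535, -0.1213, 0.2122]
ee_rot: [-0.287, 0.958, 0.001, -0.002]
ft_force: [0.8, -0.3, -0.2]
grip_width: 1.005
grasp_force: 0.0
```

carry_out:
  commands:
    - [[0,0,0,0,0,0],[0,0,0,0,0,0],[0,0,0,0,0,0],[0,0,0,0,0,0],[0,0,0,0,0,0]]
  hand: -0.2

```text
clock: 5.48
position: [0.5556, -0.1211, 0.216]
ee_rot: [-0.289, 0.957, -0.0, 0.0]
ft_force: [0.1, -0.3, 0.1]
grip_width: 0.598
grasp_force: 0.0
```

```bash
python3 -c "
from h import *
go(.555,-.121,.211); save('side','s2.png')
a=np.array([.592,-.019]);o,M=st()
r=.110
# tool path on arc, same tool yaw drop 0.25deg per deg
A=np.radians(np.arange(-110,-176,-6))
P=a+r*np.c_[np.cos(A),np.sin(A)]
print(np.round(P,4))
"
```

```text
t 5.48 pos [ 0.5556 -0.1211  0.216 ] yang 123.6 tilt 0.07
q [ 0.83  0.32 -0.84  1.6   0.25  1.33  2.11] F [ 0.08 -0.33  0.12] M [0.053 0.001 0.008] w 0.598 g 0.0
tool shift units [0.011 0.01  0.126]
t 5.53 pos [ 0.5555 -0.121   0.2158] yang 123.6 tilt 0.05
q [ 0.83  0.32 -0.84  1.6   0.25  1.33  2.11] F [ 0.42 -0.32 -0.49] M [-0.034 -0.009 -0.013] w 0.596 g 0.0
[[ 0.5544 -0.1224]
 [ 0.5438 -0.1179]
 [ 0.5337 -0.1123]
 [ 0.5243 -0.1057]
 [ 0.5156 -0.0981]
 [ 0.5077 -0.0897]
 [ 0.5008 -0.0805]
 [ 0.4949 -0.0706]
 [ 0.49   -0.0602]
 [ 0.4863 -0.0493]
 [ 0.4837 -0.0381]]
```

View pics/s2.png

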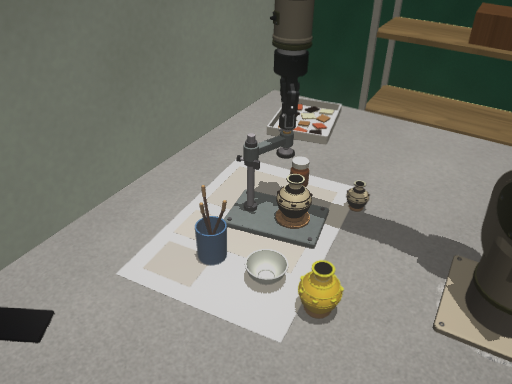

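carry_out:
  commands:
    - [[0.08,0.12,0.08,0,0,0],[0.08,0.12,0,0,0,0],[0.066,0.128,0,0,0,0],[0.066,0.128,0,0,0,0],[0.052,0.134,0,0,0,0],[0.052,0.134,0,0,0,0],[0.038,0.139,0,0,0,0],[0.038,0.139,0,0,0,0],[0.023,0.142,0,0,0,0],[0.023,0.142,0,0,0,0],[0.009,0.144,0,0,0,0],[0.009,0.144,0,0,0,0],[-0.006,0.144,0,0,0,0],[-0.006,0.144,0,0,0,0],[-0.021,0.143,0,0,0,0],[-0.021,0.143,0,0,0,0],[-0.036,0.139,0,0,0,0],[-0.036,0.139,0,0,0,0],[0,0,0,0,0,0]]

```text
clock: 7.12
position: [0.4867, -0.046, 0.2122]
ee_rot: [-0.29, 0.957, 0.0, 0.0]
ft_force: [0.3, -0.2, -0.3]
grip_width: 0.598
grasp_force: 0.0
```

```bash
python3 -c "
from h import *
go(.4837,-.0381,.213)
"
```

```text
t 7.12 pos [ 0.4867 -0.046   0.2122] yang 123.7 tilt 0.04
q [ 0.87  0.12 -0.91  1.8   0.1   1.27  2.09] F [ 0.26 -0.21 -0.29] M [ 0.05   0.004 -0.012] w 0.598 g 0.0
tool shift units [-0.047  0.207 -0.02 ]
```

carry_out:
  commands:
    - [[-0.03,0.07,0,0,0,0],[-0.03,0.07,0,0,0,0],[-0.03,0.07,0,0,0,0],[0,0,0,0,0,0]]

```text
clock: 7.45
position: [0.4853, -0.0382, 0.2121]
ee_rot: [-0.29, 0.957, 0.0, 0.0]
ft_force: [-0.4, 0.2, 1.2]
grip_width: 0.599
grasp_force: 0.0
```

carry_out:
  commands:
    - [[-0.02,0.045,0,0,0,0],[-0.02,0.045,0,0,0,0],[0,0,0,0,0,0]]

```text
clock: 7.7
position: [0.4846, -0.0346, 0.2121]
ee_rot: [-0.289, 0.957, 0.0, -0.0]
ft_force: [0.0, -0.9, 0.0]
grip_width: 0.601
grasp_force: 0.3
```

```bash
python3 -c "
from h import *
go(.4837,-.0381,.213);im=save('top','t2.png')
cv2.imwrite('pics/t2c.png',cv2.resize(im[135:265,255:395,::-1],None,fx=4,fy=4,interpolation=cv2.INTER_CUBIC))
"
```

```text
t 7.7 pos [ 0.4846 -0.0346  0.2121] yang 123.6 tilt 0.02
q [ 0.86  0.12 -0.92  1.81  0.1   1.27  2.07] F [ 0.03 -0.91  0.02] M [-0.12   0.015 -0.016] w 0.601 g 0.3
tool shift units [ 0.066 -0.061 -0.023]
```

View pics/t2c.png

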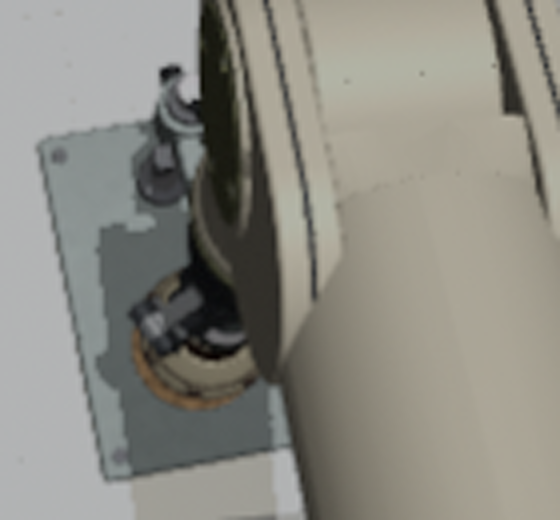

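The view is blocked by the robot, but the arm has swung out of its starting place. I'll keep pushing until the stop gives a clear force.

carry_out:
  commands:
    - [[-0.015,0.04,0,0,0,0],[-0.015,0.04,0,0,0,0],[0,0,0,0,0,0]]

```text
clock: 8.0
position: [0.4838, -0.0315, 0.2121]
ee_rot: [-0.289, 0.957, -0.0, -0.0]
ft_force: [-0.4, -2.0, 0.4]
grip_width: 0.604
grasp_force: 1.0
```

carry_out:
  commands:
    - [[-0.01,0.03,0,0,0,0],[0,0,0,0,0,0]]

```text
clock: 8.17
position: [0.4837, -0.031, 0.2122]
ee_rot: [-0.289, 0.957, -0.0, 0.0]
ft_force: [1.2, -4.8, -0.9]
grip_width: 0.601
grasp_force: 2.2
```

```bash
python3 -c "
from h import *
go(.4837,-.0381,.213)
"
```

```text
t 8.17 pos [ 0.4837 -0.031   0.2122] yang 123.6 tilt 0.05
q [ 0.85  0.11 -0.93  1.81  0.09  1.27  2.06] F [ 1.15 -4.8  -0.91] M [-0.994 -0.282 -0.071] w 0.601 g 2.2
tool shift units [ 0.097 -0.149 -0.021]
```

carry_out:
  commands:
    - [[-0.005,0.03,0,0,0,0],[0,0,0,0,0,0],[0,0,0,0,0,0]]

```text
clock: 8.42
position: [0.4834, -0.0306, 0.2122]
ee_rot: [-0.289, 0.957, -0.001, 0.0]
ft_force: [2.3, -6.3, -0.8]
grip_width: 0.595
grasp_force: 3.4
```

```bash
python3 -c "
from h import *
go(.4837,-.0381,.213);save('side','s3.png')
"
```

```text
t 8.42 pos [ 0.4834 -0.0306  0.2122] yang 123.6 tilt 0.1
q [ 0.85  0.11 -0.93  1.81  0.09  1.27  2.06] F [ 2.27 -6.31 -0.78] M [-1.389 -0.527  0.019] w 0.595 g 3.4
tool shift units [ 0.097 -0.16  -0.019]
```

View pics/s3.png

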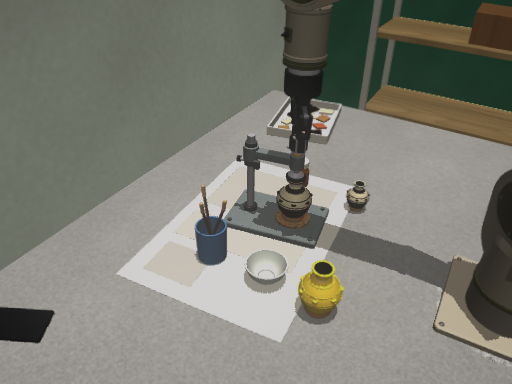

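carry_out:
  commands:
    - [[0.045,-0.08,0,0,0,0],[0.045,-0.07,0,0,0,0],[0,0,0.08,0,0,-1],[0,0,0,0,0,-1],[0,0,0,0,0,-1],[0,0,0,0,0,0],[0,0,0,0,0,0]]

```text
clock: 9.05
position: [0.4833, -0.0361, 0.2089]
ee_rot: [-0.434, 0.901, 0.0, 0.0]
ft_force: [0.5, -0.2, -0.8]
grip_width: 0.599
grasp_force: 0.0
```

```bash
python3 -c "
from h import *
go(.4835,-.0372,.209)
"
```

```text
t 9.05 pos [ 0.4833 -0.0361  0.2089] yang 141.5 tilt 0.03
q [ 0.88  0.12 -0.95  1.81  0.1   1.26  2.38] F [ 0.51 -0.23 -0.77] M [-0.042 -0.027  0.063] w 0.599 g 0.0
tool shift units [ 0.018 -0.021 -0.003]
```

carry_out:
  commands:
    - [[0.02,-0.02,0,0,0,0],[0,0,0,0,0,0],[0,0,0,0,0,0],[0,0,0,0,0,0],[0,0,0,0,0,0],[0,0,0,0,0,0]]
  hand: 1
  force: 30

```text
clock: 9.55
position: [0.4844, -0.0379, 0.2095]
ee_rot: [-0.435, 0.901, -0.001, 0.001]
ft_force: [5.0, -2.6, 2.5]
grip_width: 0.456
grasp_force: 30.5
```

```bash
python3 -c "
from h import *
go(.4835,-.0372,.209)
"
```

```text
t 9.55 pos [ 0.4844 -0.0379  0.2095] yang 141.5 tilt 0.13
q [ 0.88  0.12 -0.95  1.81  0.1   1.26  2.38] F [ 4.99 -2.63  2.52] M [-0.552 -1.091 -0.021] w 0.456 g 30.5
tool shift units [0.    0.029 0.011]
```

carry_out:
  commands:
    - [[0,-0.03,-0.012,0,0,0],[0,0,0,0,0,0]]

```text
clock: 9.72
position: [0.4846, -0.0382, 0.2095]
ee_rot: [-0.435, 0.9, 0.0, 0.0]
ft_force: [3.3, 0.8, 1.7]
grip_width: 0.455
grasp_force: 30.5
```

carry_out:
  commands:
    - [[0,0,0,0,0,0.5],[0,0,0,0,0,0.5],[0,0,0,0,0,0.5],[0,0,0,0,0,0.5],[0,0,0,0,0,0]]

```text
clock: 10.13
position: [0.4845, -0.0381, 0.2093]
ee_rot: [-0.338, 0.941, 0.0, 0.0]
ft_force: [3.6, -1.2, 0.7]
grip_width: 0.456
grasp_force: 30.5
```

```bash
python3 -c "
from h import *
st()
"
```

```text
t 10.13 pos [ 0.4845 -0.0381  0.2093] yang 129.5 tilt 0.01
q [ 0.87  0.12 -0.93  1.81  0.1   1.26  2.17] F [ 3.57 -1.19  0.72] M [-0.063 -0.724  0.104] w 0.456 g 30.5
```

carry_out:
  commands:
    - [[0,0,0,0,0,0.5],[0,0,0,0,0,0.5],[0,0,0,0,0,0.5],[0,0,0,0,0,0.5],[0,0,0,0,0,0.5],[0,0,0,0,0,0.5],[0,0,0,0,0,0]]

```text
clock: 10.72
position: [0.4842, -0.0378, 0.209]
ee_rot: [-0.187, 0.982, 0.0, -0.0]
ft_force: [3.5, 0.0, -4.2]
grip_width: 0.455
grasp_force: 30.6
```

```bash
python3 -c "
from h import *
st()
"
```

```text
t 10.72 pos [ 0.4842 -0.0378  0.209 ] yang 111.6 tilt 0.05
q [ 0.84  0.12 -0.9   1.81  0.09  1.26  1.86] F [ 3.53  0.05 -4.24] M [ 0.063 -0.83   0.076] w 0.455 g 30.6
```

carry_out:
  commands:
    - [[-0.007,0,0.005,0,0,0.5],[-0.007,0,0.003,0,0,0.5],[0,0,0.003,0,0,0.5],[0,0,0.003,0,0,0.5],[0,0,0.003,0,0,0.5],[0,0,0.003,0,0,0.5],[0,0,0,0,0,0]]

```text
clock: 11.3
position: [0.4845, -0.0376, 0.2084]
ee_rot: [-0.032, 0.999, 0.0, -0.001]
ft_force: [0.9, 2.5, -0.9]
grip_width: 0.457
grasp_force: 30.6
```

```bash
python3 -c "
from h import *
st()
"
```

```text
t 11.3 pos [ 0.4845 -0.0376  0.2084] yang 93.7 tilt 0.07
q [ 0.82  0.11 -0.88  1.81  0.09  1.26  1.55] F [ 0.86  2.52 -0.93] M [ 0.222 -0.235  0.058] w 0.457 g 30.6
```

carry_out:
  commands:
    - [[0,0.01,0.003,0,0,0.5],[0,0.01,0.002,0,0,0.5],[0,0,0.002,0,0,0.5],[0,0,0.0015,0,0,0.5],[0,0,0.0015,0,0,0.5],[0,0,0.0015,0,0,0.5],[0,0,0.0015,0,0,0.5],[0,0,0.0015,0,0,0.5],[0,0,0,0,0,0]]

```text
clock: 12.05
position: [0.4846, -0.0371, 0.2078]
ee_rot: [0.176, 0.984, 0.0, -0.0]
ft_force: [1.8, 0.5, -2.3]
grip_width: 0.459
grasp_force: 30.5
```

```bash
python3 -c "
from h import *
st()
"
```

```text
t 12.05 pos [ 0.4846 -0.0371  0.2078] yang 69.7 tilt 0.05
q [ 0.79  0.11 -0.85  1.81  0.09  1.26  1.14] F [ 1.81  0.52 -2.25] M [ 0.295 -0.232  0.088] w 0.459 g 30.5
```

carry_out:
  commands:
    - [[0,0,0.004,0,0,0.5],[0,0.005,0.003,0,0,0.5],[0,0.005,0.002,0,0,0.5],[0,0,0.002,0,0,0.5],[0,0,0.002,0,0,0.5],[0,0,0.002,0,0,0.5],[0,0,0,0,0,0]]

```text
clock: 12.63
position: [0.4848, -0.0367, 0.2072]
ee_rot: [0.328, 0.945, -0.0, -0.0]
ft_force: [0.1, 1.0, -1.8]
grip_width: 0.459
grasp_force: 30.5
```

```bash
python3 -c "
from h import *
st()
"
```

```text
t 12.63 pos [ 0.4848 -0.0367  0.2072] yang 51.7 tilt 0.04
q [ 0.77  0.11 -0.83  1.81  0.08  1.26  0.83] F [ 0.15  0.96 -1.78] M [ 0.277 -0.141  0.096] w 0.459 g 30.5
```

carry_out:
  commands:
    - [[0.005,0.01,0.004,0,0,0.5],[0,0,0.003,0,0,0.5],[0,0,0.0025,0,0,0.5],[0,0,0.0025,0,0,0.5],[0,0,0.0025,0,0,0.5],[0,0,0,0,0,0]]

```text
clock: 13.13
position: [0.4851, -0.0364, 0.2068]
ee_rot: [0.448, 0.894, -0.0, -0.0]
ft_force: [1.2, 0.1, -0.2]
grip_width: 0.454
grasp_force: 30.6
```

```bash
python3 -c "
from h import *
st()
"
```

```text
t 13.13 pos [ 0.4851 -0.0364  0.2068] yang 36.8 tilt 0.02
q [ 0.75  0.11 -0.81  1.82  0.08  1.25  0.56] F [ 1.18  0.12 -0.24] M [ 0.124 -0.083  0.125] w 0.454 g 30.6
```

carry_out:
  commands:
    - [[0,0,0.0025,0,0,0.5],[0,0,0.0025,0,0,0.5],[0,0,0.0025,0,0,0.5],[0,0,0.0025,0,0,0.5],[0,0,0,0,0,0]]

```text
clock: 13.55
position: [0.4853, -0.0363, 0.2067]
ee_rot: [0.539, 0.842, 0.0, 0.0]
ft_force: [1.0, 1.1, 1.1]
grip_width: 0.459
grasp_force: 30.8
```

```bash
python3 -c "
from h import *
st()
"
```

```text
t 13.55 pos [ 0.4853 -0.0363  0.2067] yang 24.8 tilt 0.02
q [ 0.74  0.1  -0.8   1.82  0.08  1.25  0.36] F [0.97 1.13 1.11] M [ 0.249 -0.194  0.096] w 0.459 g 30.8
```

carry_out:
  commands:
    - [[0,0,0.001,0,0,0.5],[0,0,0.0015,0,0,0.5],[0,0,0.0015,0,0,0.5],[0,0,0.002,0,0,0.5],[0,0,0,0,0,0]]

```text
clock: 13.97
position: [0.4856, -0.0362, 0.2066]
ee_rot: [0.624, 0.782, 0.0, 0.0]
ft_force: [1.6, 2.1, 3.0]
grip_width: 0.455
grasp_force: 31.0
```

```bash
python3 -c "
from h import *
st()
"
```

```text
t 13.97 pos [ 0.4856 -0.0362  0.2066] yang 12.8 tilt 0.05
q [ 0.73  0.1  -0.78  1.82  0.08  1.25  0.15] F [1.6  2.06 3.03] M [ 0.381 -0.278  0.133] w 0.455 g 31.0
```

carry_out:
  commands:
    - [[0.012,0.006,-0.003,0,0,0.4],[0,0,-0.001,0,0,0.4],[0,0,0,0,0,0.4],[0,0,0,0,0,0]]

```text
clock: 14.3
position: [0.4856, -0.0361, 0.2066]
ee_rot: [0.672, 0.741, 0.0, 0.0]
ft_force: [1.7, 0.5, 1.5]
grip_width: 0.46
grasp_force: 31.0
```

```bash
python3 -c "
from h import *
st()
"
```

```text
t 14.3 pos [ 0.4856 -0.0361  0.2066] yang 5.6 tilt 0.05
q [ 0.72  0.1  -0.77  1.82  0.08  1.25  0.02] F [1.7  0.52 1.48] M [ 0.048 -0.438  0.06 ] w 0.46 g 31.0
```

```bash
cat >> h.py <<'E'
def avg(n=6):
    L=[]
    for i in range(n):
        camera("wrist");o=get_obs();L.append(np.r_[o["ft_force"],o["torque"],o["position"]])
    L=np.array(L);print("avg",np.round(L.mean(0),4),"Mz",np.round(L[:,5],3))
E
python3 -c "
from h import *
st();avg();im=save('side','s4.png')
cv2.imwrite('pics/s4c.png',cv2.resize(im[100:250,215:340,::-1],None,fx=4,fy=4,interpolation=cv2.INTER_CUBIC))
"
```

```text
t 14.3 pos [ 0.4856 -0.0361  0.2066] yang 5.6 tilt 0.05
q [ 0.72  0.1  -0.77  1.82  0.08  1.25  0.02] F [1.7  0.52 1.48] M [ 0.048 -0.438  0.06 ] w 0.46 g 31.0
avg [ 2.509   0.0311  2.9555  0.0569 -0.4691  0.0614  0.4856 -0.0361  0.2066] Mz [0.052 0.081 0.036 0.055 0.095 0.049]
```

View pics/s4c.png

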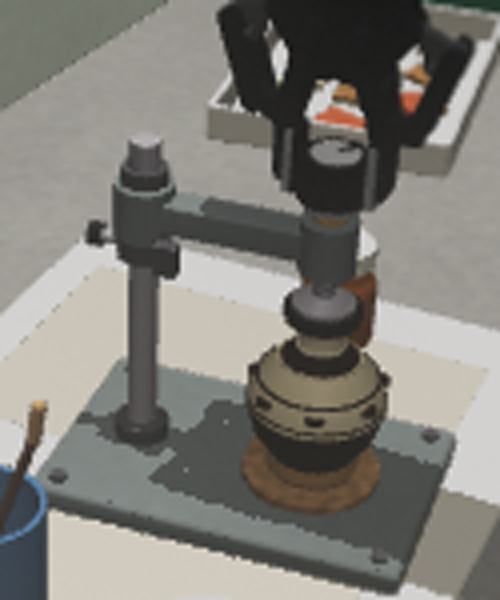

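The side view shows the pad resting on the rim, with the vase upright on its seat. The torque has dropped to about 0.06 Nm, which suggests a click. I'll confirm with a small turn.

carry_out:
  commands:
    - [[0,0.01,-0.008,0,0,0.3],[0,0.005,-0.004,0,0,0.3],[0,0,0,0,0,0]]

```text
clock: 14.9
position: [0.4857, -0.0361, 0.2066]
ee_rot: [0.696, 0.718, -0.0, -0.0]
ft_force: [1.8, -0.2, 2.0]
grip_width: 0.457
grasp_force: 30.9
```

```bash
python3 -c "
from h import *
st();avg(10)
"
```

```text
t 14.9 pos [ 0.4857 -0.0361  0.2066] yang 1.8 tilt 0.03
q [ 0.72  0.1  -0.77  1.82  0.08  1.25 -0.04] F [ 1.83 -0.21  2.04] M [-0.059 -0.341  0.004] w 0.457 g 30.9
avg [ 1.0924 -0.7058  0.4678 -0.095  -0.2854 -0.0026  0.4857 -0.036   0.2066] Mz [ 0.024  0.024 -0.01   0.013  0.015 -0.028 -0.051 -0.01  -0.037  0.034]
```

carry_out:
  commands:
    - [[0,0.005,0,0,0,0.4],[0,0,0,0,0,0.4],[0,0,0,0,0,0]]

```text
clock: 15.65
position: [0.4859, -0.036, 0.2067]
ee_rot: [0.726, 0.688, -0.0, -0.0]
ft_force: [0.9, -0.7, -0.3]
grip_width: 0.458
grasp_force: 30.8
```

```bash
python3 -c "
from h import *
st();avg(10);im=save('wrist','w5.png')
a=cv2.cvtColor(im,cv2.COLOR_RGB2BGR)
W=camera_params('wrist');q=proj(W,[[.4855,-.0365,.232]])[0];print(q)
u,v=int(q[0]),int(q[1]);x0=max(0,u-70);y0=max(0,v-60)
cv2.imwrite('pics/w5c.png',cv2.resize(a[y0:y0+120,x0:x0+140],None,fx=5,fy=5,interpolation=cv2.INTER_CUBIC)[:600,:800])
"
```

```text
t 15.65 pos [ 0.4859 -0.036   0.2067] yang -3.1 tilt 0.03
q [ 0.71  0.1  -0.77  1.81  0.08  1.25 -0.13] F [ 0.94 -0.7  -0.33] M [-0.185 -0.082  0.036] w 0.458 g 30.8
avg [-0.3421 -1.0197 -1.1438 -0.2128 -0.0348 -0.0014  0.486  -0.036   0.2067] Mz [-0.047 -0.037  0.005  0.002  0.04  -0.021 -0.039  0.002  0.012  0.07 ]
[256.48394434 275.3364354 ]
```

View pics/w5c.png

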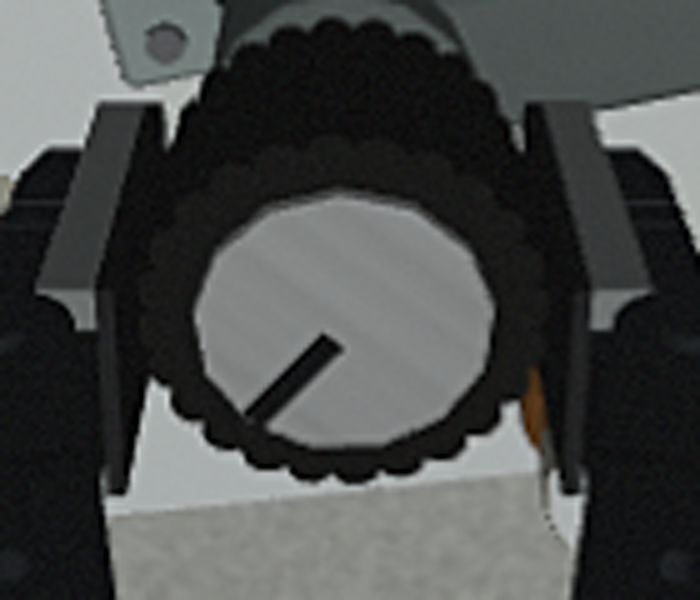

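The wrist view shows the index line pointing to the lower left, with the pads square on the knob. I'll check that the knob followed the tool, then turn a little more to see the torque climb again.

```bash
python3 -c "
from h import *
W=camera_params('wrist');f=lambda u,v:(256-70+u/5,275-60+v/5)
a=onz(W,f(331,345),.232);b=onz(W,f(256,415),.232);d=b-a;c=onz(W,f(345,318),.232);print(a,b,c,np.degrees(np.arctan2(d[1],d[0])))
"
```

```text
[ 0.48316902 -0.04139183  0.232     ] [ 0.4752606 -0.0493783  0.232    ] [ 0.48469143 -0.03833102  0.232     ] -134.71866578621828
```

carry_out:
  commands:
    - [[0,-0.005,0.004,0,0,0.4],[0,0,0,0,0,0.4],[0,0,0,0,0,0]]

```text
clock: 16.45
position: [0.486, -0.036, 0.2067]
ee_rot: [0.754, 0.657, 0.0, 0.0]
ft_force: [1.6, -1.6, -1.3]
grip_width: 0.459
grasp_force: 30.7
```

```bash
python3 -c "
from h import *
st();avg(16)
"
```

```text
t 16.45 pos [ 0.486  -0.036   0.2067] yang -7.9 tilt 0.01
q [ 0.71  0.1  -0.76  1.82  0.07  1.25 -0.21] F [ 1.6  -1.56 -1.34] M [-0.271 -0.162  0.073] w 0.459 g 30.7
avg [ 1.0149 -1.7686 -1.3868 -0.3336 -0.2203  0.0649  0.486  -0.0359  0.2067] Mz [0.078 0.113 0.008 0.031 0.056 0.036 0.071 0.064 0.059 0.136 0.042 0.057
 0.077 0.08  0.064 0.066]
```

carry_out:
  commands:
    - [[0,0,0,0,0,0],[0,0,0,0,0,0],[0,0,0,0,0,0],[0,0,0,0,0,0],[0,0,0,0,0,0]]
  hand: -0.5

```text
clock: 17.67
position: [0.486, -0.0358, 0.2067]
ee_rot: [0.753, 0.658, 0.0, 0.0]
ft_force: [-0.1, -0.3, -1.0]
grip_width: 0.75
grasp_force: 0.0
```

carry_out:
  commands:
    - [[0,0,-0.2,0,0,0],[0,0,-0.4,0,0,0],[0,0,-0.6,0,0,0],[0,0,-0.8,0,0,0],[0,0,-0.8,0,0,0],[0,0,0,0,0,0],[0,0,0,0,0,0]]

```text
clock: 18.25
position: [0.4868, -0.0357, 0.3207]
ee_rot: [0.753, 0.658, 0.001, 0.001]
ft_force: [0.9, -0.3, -0.1]
grip_width: 0.75
grasp_force: 0.0
```

```bash
python3 -c "
from h import *
st();im=save('wrist','w6.png');W=camera_params('wrist');print(proj(W,[[.4847,-.038,.232],[.4733,-.0395,.205]]))
# index line: dark pixels inside cap disc (radius 13mm) on top plane
g=cv2.cvtColor(im,cv2.COLOR_RGB2GRAY);P=[]
for v in range(384):
  for u in range(512):
    if g[v,u]<75:
      X=onz(W,(u,v),.232)
      if np.hypot(X[0]-.4847,X[1]+.038)<.0125:P.append(X[:2])
P=np.array(P);m=P.mean(0);w,V=np.linalg.eigh(np.cov(P.T));print(len(P),m,w,np.degrees(np.arctan2(V[1,1],V[0,1])), 'dir',m-[.4847,-.038])
"
```

```text
t 18.25 pos [ 0.4868 -0.0357  0.3207] yang -7.8 tilt 0.21
q [ 0.72  0.03 -0.75  1.63  0.02  1.48 -0.17] F [ 0.85 -0.28 -0.08] M [ 0.005 -0.044 -0.037] w 0.75 g 0.0
[[254.71112378 197.24150568]
 [242.86180031 190.28127507]]
34 [ 0.47853351 -0.0425711 ] [6.12016105e-07 9.60033067e-06] 45.0498016345143 dir [-0.00616649 -0.0045711 ]
```

carry_out:
  commands:
    - [[-0.8,0,0,0,0,0],[-0.8,0,0,0,0,0],[-0.8,0,0,0,0,0],[-0.8,0,0,0,0,0],[-0.8,0,0,0,0,0],[0,0,0,0,0,0],[0,0,0,0,0,0]]

```text
clock: 18.88
position: [0.4632, -0.196, 0.3172]
ee_rot: [0.755, 0.656, -0.0, -0.001]
ft_force: [-0.6, 0.4, 0.9]
grip_width: 0.752
grasp_force: 0.0
```

```bash
python3 -c "
from h import *
W=camera_params('wrist');im=save('wrist','w7.png');print(-np.array(W['R']).T@W['t'])
k=proj(W,[[.4847,-.038,.232]])[0];print(k)
g=cv2.cvtColor(im,cv2.COLOR_RGB2GRAY);P=[]
for v in range(384):
  for u in range(512):
    if g[v,u]<75:
      X=onz(W,(u,v),.232)
      if np.hypot(X[0]-.4847,X[1]+.038)<.0125:P.append(X[:2])
P=np.array(P);w,V=np.linalg.eigh(np.cov(P.T));print('index',len(P),P.mean(0),np.degrees(np.arctan2(V[1,1],V[0,1])))
for a in range(-180,5,5):
  A=np.radians(a);row=[]
  for r in(.017,.019,.021,.023,.0245,.027):
    q=proj(W,[[.4847+r*np.cos(A),-.038+r*np.sin(A),.203]])[0];row.append(tuple(int(c) for c in cv2.getRectSubPix(im,(1,1),tuple(map(float,q)))[0,0]))
  print(a,row)
"
```

```text
[ 0.47370459 -0.11384442  0.46037685]
[255.74328064 -25.03804734]
  avg = a.mean(axis, **keepdims_kw)
  ret = um.true_divide(
<string>:11: RuntimeWarning: Degrees of freedom <= 0 for slice
  c *= np.true_divide(1, fact)
  c *= np.true_divide(1, fact)
Traceback (most recent call last):
ValueError: not enough values to unpack (expected 2, got 0)

During handling of the above exception, another exception occurred:

Traceback (most recent call last):
numpy.linalg.LinAlgError: 0-dimensional array given. Array must be at least two-dimensional
```

carry_out:
  commands:
    - [[0.5,0,-0.7,0,0,0],[0.4,0,-0.7,0,0,0],[0,0,-0.6,0,0,0],[0,0,0,0,0,0],[0,0,0,0,0,0]]

```text
clock: 19.35
position: [0.4698, -0.1572, 0.3993]
ee_rot: [0.753, 0.659, 0.0, 0.001]
ft_force: [-0.3, -0.3, -0.9]
grip_width: 0.751
grasp_force: 0.0
```

```bash
python3 -c "
from h import *
W=camera_params('wrist');im=save('wrist','w8.png');print(-np.array(W['R']).T@W['t'])
k=proj(W,[[.4847,-.038,.232]])[0];print(k)
g=cv2.cvtColor(im,cv2.COLOR_RGB2GRAY);P=[]
for v in range(384):
  for u in range(512):
    if g[v,u]<75:
      X=onz(W,(u,v),.232)
      if np.hypot(X[0]-.4847,X[1]+.038)<.0125:P.append(X[:2])
P=np.array(P)
if len(P)>3:
  w,V=np.linalg.eigh(np.cov(P.T));print('index',len(P),P.mean(0),np.degrees(np.arctan2(V[1,1],V[0,1])))
for a in range(-180,5,6):
  A=np.radians(a);row=[]
  for r in(.017,.019,.021,.023,.0245,.027):
    q=proj(W,[[.4847+r*np.cos(A),-.038+r*np.sin(A),.203]])[0];row.append(int(cv2.getRectSubPix(g,(1,1),tuple(map(float,q)))[0,0]))
  print(a,row)
"
```

```text
[ 0.4792029  -0.07464391  0.54239433]
[254.49564304  52.12103347]
index 28 [ 0.4791121  -0.04193252] -136.65756421504017
-180 [33, 31, 65, 114, 110, 51]
-174 [28, 25, 93, 114, 109, 97]
-168 [31, 29, 100, 115, 111, 109]
-162 [33, 26, 69, 118, 112, 108]
-156 [35, 15, 21, 129, 114, 108]
-150 [34, 22, 16, 110, 116, 110]
-144 [33, 22, 22, 113, 130, 110]
-138 [23, 32, 23, 14, 101, 112]
-132 [30, 81, 47, 17, 105, 112]
-126 [26, 41, 65, 17, 33, 119]
-120 [20, 77, 59, 20, 5, 85]
-114 [23, 75, 93, 56, 39, 116]
-108 [27, 51, 146, 147, 128, 117]
-102 [14, 81, 65, 12, 10, 131]
-96 [23, 59, 51, 20, 10, 129]
-90 [28, 48, 67, 27, 11, 131]
-84 [13, 74, 35, 24, 4, 118]
-78 [20, 46, 26, 21, 41, 117]
-72 [29, 63, 27, 14, 86, 113]
-66 [18, 52, 16, 22, 123, 112]
-60 [25, 22, 17, 80, 136, 111]
-54 [28, 27, 16, 102, 116, 110]
-48 [25, 17, 35, 104, 114, 109]
-42 [28, 12, 68, 99, 115, 107]
-36 [30, 20, 81, 92, 116, 108]
-30 [31, 24, 79, 80, 77, 102]
-24 [31, 27, 44, 65, 77, 58]
-18 [31, 30, 80, 67, 45, 37]
-12 [27, 22, 101, 106, 101, 81]
-6 [30, 29, 72, 110, 107, 108]
0 [29, 31, 71, 109, 107, 106]
```

The pointer sits at −108° and the index at −136°, so the knob is about 0.48 rad past the pointer: one click. The gripper is clear, so I'm handing in.

```bash
python3 -c "
from h import *
print(hand_in())"
```

```text
the job is handed in; nothing more can be done
None
```

I handed the job in: the clamp arm is against its stop over the vase, the knob is one click down (about 0.48 rad past the pointer), and the gripper is clear. I judged the pad pressure from the click, with no direct reading of the force on the vase.

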